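# Push the carton down the guide lane to its stop

### The arm

A 6-joint arm with a two-finger parallel gripper is mounted at the origin on a cart in front of the work surface, level with it; the furniture and walls round the work are solid. World frame = base frame: x ahead of the robot, y to its left, z up, the work surface at z = 0. Lengths are in m, angles in rad, forces in N, time in s.
With the tool pointing down it reaches from about 0.25 to 0.775 m from the base axis. Payload 4 kg.
Tool frame: the origin (TCP) lies on the centre line of the jaws, within the pads' length; the fingertips stand 8 mm ahead of it and the grasp point (between the pads) lies 11 mm behind it; z points along the fingers, y is the direction in which the jaws open and shut (so a half turn about z gives the same grasp; the last joint's range is limited). The gripper opens to 94 mm and grips with 3 to 60 N. Pads are 16 mm wide; open, the fingers measure 119 mm over their backs; the gripper's body (75 mm by 177 mm) begins 78 mm behind the grasp point.
Start: joints at [-1.325, 0.087, 1.371, -0, 1.684, -0.103], TCP at [0.188, -0.517, 0.214] pointing down, gripper open.
Joint ranges: [-3.1, 3.1], [-0.76, 2.03], [0.27, 2.55], [-1.08, 4.22], [0.17, 2.65], [-2.57, 2.57]. Speed limits (rad/s): [2.79, 2.79, 3.14, 3.14, 3.14, 3.14].

### API

Orientations are given as [roll, pitch, yaw] about the fixed x, y, z axes, in that order (R = Rz(yaw) Ry(pitch) Rx(roll)).
In Python, from bench import robot gives the robot as it stands.
- The arm moves only by the shell command python3 -m crank 'ROWS' [OPENING]. ROWS is JSON, a list of rows, each a list of 4 numbers: the shift along the tool's x, y, z scaled (see below), then the turn about the tool's z scaled (see below). A call has exactly 10 rows; each row shifts and turns the commanded pose from where the row before left it, along the tool's axes as they then stand; what a row does not reach is not made up. The controller multiplies each number of a shift by 0.2 m and each number of a turn by pi/2 rad. A row lasts 1/8 s, in which the tool goes at most 62.5 mm and 10.7 degrees, less where a joint would pass 70% of its speed; a pose out of reach is approached as far as the arm can. A call with a number of a shift or a turn outside -1 to 1 is refused whole. A call with a gripper value outside its range is refused whole. OPENING is the gripper command: -1 is fully open, 1 is shut, values between are in proportion, set as the call begins (- or left out, the last holds). The fingers move at their own pace and stop on an object; the grip force is fixed at half the most. Time passes only in rows, so rows that do not move let the fingers close, or fill a call up. It gives the time, the measured TCP pose, the force and the opening at its end, in the units of the state.
- robot.get_obs(): the state, without advancing time (a new reading comes with each control period).
- robot.snapshot(name): name is "side" or "top" or "wrist"; returns (picture, depth): 400x640x3 uint8, red, green, blue; 400x640 float32, m along the optical axis (not along the pixel's ray), 0 where there is no reading.
- robot.camera_params(name): a dict with "fx", "fy", "cx", "cy" (pixels), "world_from_camera" (4x4, takes a point from camera to world coordinates). Camera axes: x right, y down, z forward; pixel columns grow to the right and rows downward; lengths in m; the calibration is good to about 2 mm. A picture is of the moment at which its call begins: read the wrist's pose just before it. camera_params takes no time and is no camera call; for the wrist camera it gives the pose at the moment of the call.
- robot.close_job(): hands the job in, once; it reports no verdict.
The state is a dict: "time": time; "joint_positions": joint angles; "qvel": joint speeds; "joint_torque": joint torques, N m; "tool_pos": TCP position; "ee_rot": TCP orientation; "wrist_force": force on the tool from outside, world axes, zero at the start; "wrist_torque": the same for the moment, N m; "width": finger opening in m.
Only numpy, scipy, OpenCV 4.12 (cv2) and the standard library are available. Lean on these libraries where they do the work, as an engineer would, in place of code of your own. Each camera call takes 0.05 s, during which the arm holds its last target.

### The job

Push the small carton from behind down the lane between the two low guide rails until it stands squarely home against the stop at the far end, then take the hand away. The rails are touch sensitive and halt the line: neither the carton nor the hand may touch either rail at any time. Only push the carton along the table, never lift or tip it, and leave the things standing round the lane as they are.

Things in the scene. Friction and masses are not known exactly. Their poses are not given: they have to be found in the camera images.
- carton: closed cardboard carton, 110 mm long (its x), 90 mm wide (its y), 64 mm high, 0.3 to 0.65 kg, slides at about 2 to 8 N, paper tape along the middle of its top. Loose on the table before the lane's mouth, x pointing roughly down the lane (up to 0.15 rad askew, up to 12 mm off the centre line). Origin: centre of its underside.
- lane: low aluminium guide lane fixed on the table, which is its floor. Origin: table top, midway between the rails at the mouth (start of the straight rails); x points down the lane, y left, z up. At the far end an upright stop, 150 mm wide, 40 mm high, its rubber bumper's near face at x = +149 mm. Carton home: its origin at lane x = +94 mm, y near 0.
- rail_left: left rail of the lane: bar 10 mm thick, 18 mm high, lane x = 0 to 150 mm, inner face at lane y = +60 mm (15 mm clear each side of a centred carton). Before the mouth a lead-in bends outward, back to x = -23 mm. Low screw feet outside, to y = 89 mm. Origin and axes: those of the lane.
- rail_right: right rail, mirror image of the left: inner face at lane y = -60 mm, 18 mm high. Origin and axes: those of the lane.
- weight_0: small cream check weight with a knob, 22x22x26 mm, loose bystander beside the lane; origin: centre of its underside.
- lot_stamp: hand stamp with wooden foot and black knob, 27x52x70 mm, loose bystander beside the lane; origin: centre of its underside.
- tube_0: tapered tube lying down, 20x98x20 mm, loose bystander beside the lane; origin: centre of its underside.
- tube_1: tapered tube lying down, 20x98x20 mm, loose bystander beside the lane; origin: centre of its underside.

How it is judged:
At the end, for the whole second after the job is handed in: The carton stands flat and at rest in the lane, its front face within 5 mm of the stop's bumper, square to the lane within 0.08 rad and within 15 mm of its centre line (x of carton in the frame of lane between 0.089 and 0.099 m and y of carton in the frame of lane between -0.015 and 0.015 m and angle between the x axis of carton and the x axis of lane, either way round below 0.08 rad and height (world z) of carton below 0.004 m and angle between carton's own z axis and vertical below 0.05 rad and linear speed of carton below 0.01 m/s); the robot touches nothing.
It fails at once if a guide rail is touched by the carton, the hand or anything else (contact force between any of rail_left, rail_right and anything else above 0.3 N).
It fails at once if the carton is lifted (12 mm) or tipped (0.2 rad) (height (world z) of carton above 0.012 m or angle between carton's own z axis and vertical above 0.2 rad).
It fails at once if a bystander is moved by more than 15 mm (distance of any of weight_0, lot_stamp, tube_0, tube_1 from where it was at the start of the episode above 0.015 m).
It also fails if it takes over 45 s, if anything falls off the work surface, if the arm or the gripper's body presses on something with over 40 N, if the wrist force passes 120 N, or if a joint passes its speed limit or range.

## Working session

There is one attempt and no reset: what is moved stays moved. The work goes in short steps, Python scripts to look and compute and a shell command to move; the robot and the scene stay as the last step left them, time stands still between calls to the robot, and variables do not carry over. Pictures are saved under pics/ and viewed, and the job is handed in when it is done.

```bash
mkdir -p pics; ls; python3 - <<'E'
from bench import robot
import cv2,numpy as np
o=robot.get_obs();print(o['time'],o['tool_pos'],o['ee_rot'],o['width'])
for n in ["top","side"]:
    p,d=robot.snapshot(n);cv2.imwrite(f"pics/{n}0.png",p[:,:,::-1]);np.savez(f"{n}0.npz",p=p,d=d,**{k:np.array(v) for k,v in robot.camera_params(n).items()})
    print(n,robot.camera_params(n))
E
```

```text
pics
0.0 [ 0.18785127 -0.51634051  0.21230022] [-3.13937278e+00 -2.25078685e-04  3.48859456e-01] 0.09441385015626728
top {'fx': 495.9895163514699, 'fy': 495.9895163514699, 'cx': 308.73658074838926, 'cy': 202.6197034882403, 'world_from_camera': array([[ 0.01468985, -0.99356143,  0.11233827,  0.41771175],
       [-0.99984469, -0.01569023, -0.00802613, -0.34553481],
       [ 0.00973707, -0.11220292, -0.99363761,  0.93084094],
       [ 0.        ,  0.        ,  0.        ,  1.        ]])}
side {'fx': 507.9591870964407, 'fy': 507.9591870964407, 'cx': 320.3244472949266, 'cy': 198.48366702250382, 'world_from_camera': array([[ 0.90984485, -0.18496472,  0.37144367,  0.16863427],
       [-0.41492766, -0.39654995,  0.81889143, -1.09728845],
       [-0.00417006, -0.8991864 , -0.43754591,  0.42405115],
       [ 0.        ,  0.        ,  0.        ,  1.        ]])}
```

View pics/top0.png

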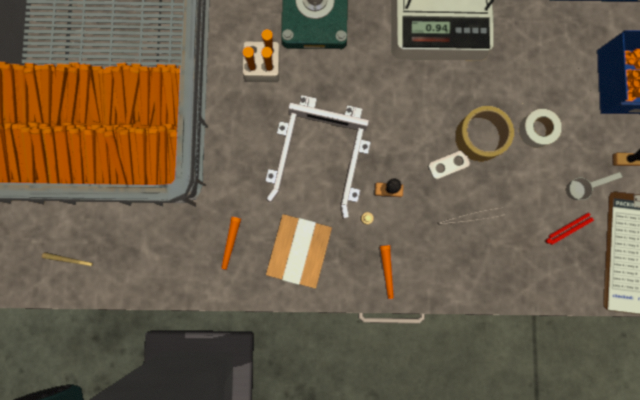

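View pics/side0.png

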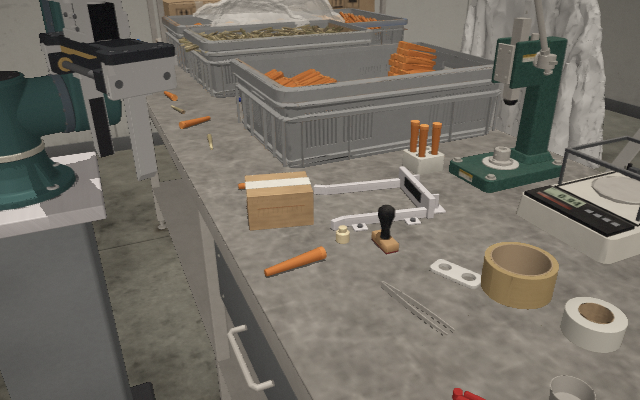

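The top view shows the carton at about (299,251). The lane rails run from about (272,195)/(346,212) up to the stop at about (328,115). The tubes are at (231,243) and (388,270), the weight is at (368,218) and the stamp at (391,188).

```bash
cat > h.py <<'E'
import numpy as np,cv2
def ray(C,uv,z):
    uv=np.atleast_2d(np.array(uv,float));T=C['world_from_camera']
    d=np.c_[(uv[:,0]-C['cx'])/C['fx'],(uv[:,1]-C['cy'])/C['fy'],np.ones(len(uv))]@T[:3,:3].T
    s=(z-T[2,3])/d[:,2];return T[:3,3]+d*s[:,None]
E
python3 - <<'E'
from h import *
C=np.load('top0.npz');p=C['p'];d=C['d']
big=cv2.resize(p[85:305,200:440],None,fx=3.3,fy=2.7,interpolation=cv2.INTER_CUBIC);cv2.imwrite('pics/top0b.png',big[:,:,::-1])
# world height map
v,u=np.mgrid[0:400,0:640];T=C['world_from_camera']
P=np.stack([(u-C['cx'])/C['fx']*d,(v-C['cy'])/C['fy']*d,d],-1)@T[:3,:3].T+T[:3,3]
np.save('P.npy',P)
roi=np.zeros((400,640),bool);roi[205:295,255:340]=1
m=roi&(P[...,2]>0.05)&(d>0)
q=P[m];print('carton n',m.sum(),'z',np.median(q[:,2]))
c,s,a=cv2.minAreaRect(np.argwhere(m)[:,::-1].astype(np.float32));b=cv2.boxPoints((c,s,a));print(b);w=ray(C,b,.064);print(w.round(4),w.mean(0))
for i in range(4):
    e=w[(i+1)%4]-w[i];print(np.linalg.norm(e),np.degrees(np.arctan2(e[1],e[0])))
hsv=cv2.cvtColor(p,cv2.COLOR_RGB2HSV)
for name,(x0,x1,y0,y1) in dict(L=(265,296,118,187),R=(341,370,135,205)).items():
    r=np.zeros((400,640),bool);r[y0:y1,x0:x1]=1
    w_=(r&(P[...,2]>0.012)&(P[...,2]<.03)&(hsv[...,2]>150)&(hsv[...,1]<40))
    q=P[w_];print(name,w_.sum(),np.median(q[:,2]))
    # per row center/extents
    for y in range(y0,y1,6):
        xs=np.where(w_[y])[0]
        if len(xs):print(y,xs.min(),xs.max(),ray(C,[[xs.min()-.5,y],[xs.max()+.5,y]],.018)[:,:2].round(4).tolist())
E
```

```text
carton n 3277 z 0.0647824901875258
[[265.04623 274.83075]
 [281.89236 213.06154]
 [331.90005 226.70001]
 [315.05392 288.46924]]
[[ 0.3889 -0.2788  0.064 ]
 [ 0.4965 -0.3057  0.064 ]
 [ 0.4739 -0.3937  0.064 ]
 [ 0.3668 -0.3656  0.064 ]] [ 0.43155547 -0.33597534  0.064     ]
0.11095898697128098 -14.02110858280177
0.09081879941039385 -104.40630692695622
0.11072738764071356 165.31526717712106
0.08953505455835903 75.7411315474858
L 384 0.01835609586935316
118 290 294 [[0.6811, -0.3142], [0.6813, -0.3237]]
124 288 293 [[0.6694, -0.3107], [0.6696, -0.322]]
130 287 292 [[0.6578, -0.309], [0.658, -0.3203]]
136 286 290 [[0.6462, -0.3074], [0.6464, -0.3168]]
142 284 289 [[0.6347, -0.3039], [0.6349, -0.3151]]
148 283 287 [[0.6232, -0.3022], [0.6233, -0.3116]]
154 281 286 [[0.6117, -0.2987], [0.6118, -0.3099]]
160 280 285 [[0.6002, -0.2971], [0.6004, -0.3083]]
166 279 283 [[0.5888, -0.2955], [0.589, -0.3048]]
172 277 282 [[0.5774, -0.292], [0.5776, -0.3032]]
178 276 280 [[0.5661, -0.2904], [0.5662, -0.2997]]
184 274 279 [[0.5547, -0.2869], [0.5549, -0.298]]
R 354 0.018378152605579567
135 357 361 [[0.6505, -0.441], [0.6506, -0.4504]]
141 356 360 [[0.6389, -0.4391], [0.6391, -0.4485]]
147 354 358 [[0.6273, -0.4354], [0.6275, -0.4448]]
153 353 357 [[0.6158, -0.4336], [0.616, -0.443]]
159 352 356 [[0.6044, -0.4318], [0.6045, -0.4411]]
165 350 354 [[0.5929, -0.4281], [0.5931, -0.4374]]
171 349 353 [[0.5815, -0.4263], [0.5816, -0.4356]]
177 348 352 [[0.5701, -0.4245], [0.5703, -0.4338]]
183 346 350 [[0.5588, -0.4208], [0.5589, -0.4301]]
189 345 349 [[0.5474, -0.419], [0.5476, -0.4283]]
195 344 348 [[0.5362, -0.4172], [0.5363, -0.4265]]
201 343 347 [[0.5249, -0.4155], [0.5251, -0.4247]]
```

View pics/top0b.png

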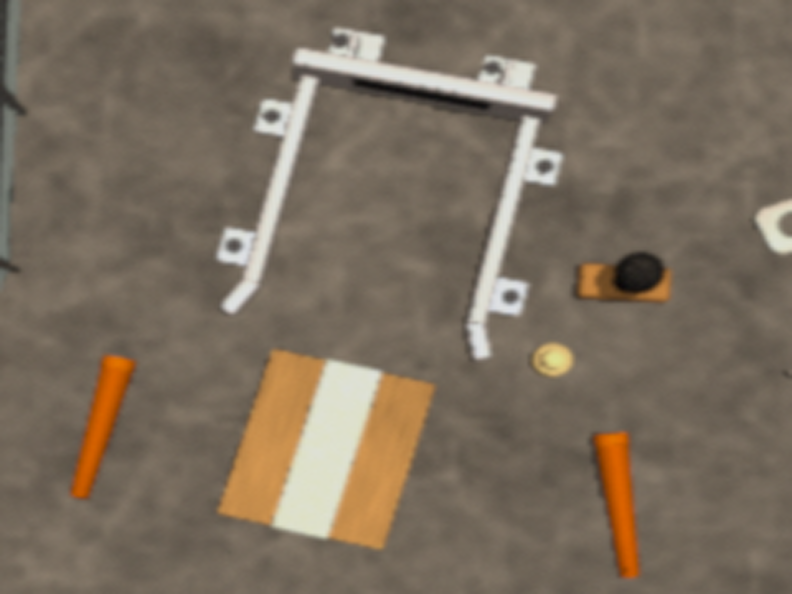

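```bash
cat > m.py <<'E'
from h import *
def rails(C):
    p=C['p'];g=p.astype(float).min(-1);out={}
    for n,(x0,y0,x1,y1) in dict(L=(292.5,120,276,180),R=(358.5,138,347,194)).items():
        pts=[]
        for y in range(y0,y1):
            xc=x0+(x1-x0)*(y-y0)/(y1-y0);a=int(round(xc))
            xs=np.arange(a-6,a+7);w=np.clip(g[y,xs]-150,0,None)
            # drop foot screws: use only inner contiguous run of <=7 px
            if 0<(w>0).sum()<=6: pts.append(((w*xs).sum()/w.sum(),y))
        W=ray(C,pts,.018)[:,:2].astype(np.float32)
        l=cv2.fitLine(W,cv2.DIST_HUBER,0,.001,.001).ravel()
        if l[0]<0:l[:2]*=-1
        out[n]=l;print(n,len(W),np.degrees(np.arctan2(l[1],l[0])),l[2:])
    return out
if __name__=='__main__':
    C=np.load('top0.npz');r=rails(C)
    a=np.mean([np.arctan2(l[1],l[0]) for l in r.values()])
    x=np.array([np.cos(a),np.sin(a)]);y=np.array([-x[1],x[0]])
    yl=r['L'][2:]@y;yr=r['R'][2:]@y;y0=(yl+yr)/2;print('width centres (130)',yl-yr)
    P=np.load('P.npy')
    L=lambda uv,z:np.c_[ray(C,uv,z)[:,:2]@x,ray(C,uv,z)[:,:2]@y-y0]
    f=lambda u,v:(200+u/3.3-.35,85+v/2.7-.35)
    print('bends, inner/outer corners',L([f(246,286),f(262,290),f(470,322),f(487,324)],.018))
    print('lead-in ends',L([f(222,305),f(235,314),f(474,358),f(489,355)],.018))
    print('stop near top edge',L([f(296,72),f(552,110)],.04), 'far',L([f(302,49),f(556,96)],.04))
    b=L([[265.05,274.83],[281.9,213.06],[331.9,226.7],[315.05,288.47]],.064);print('carton',b,b.mean(0))
    b2=L([f(219,513),f(273,350),f(434,383),f(382,549)],.064);print('carton eye',b2,b2.mean(0))
    for q in (b,b2):
        for i,j in((0,1),(3,2)):
            e=q[j]-q[i];print('angle',np.degrees(np.arctan2(e[1],e[0])))
    print('lane yaw',a,'y0',y0)
E
python3 m.py
```

```text
L 39 -11.87911 [ 0.61701643 -0.30602753]
R 38 -11.993292 [ 0.5844742  -0.43190986]
width centres (130) 0.129891
bends, inner/outer corners [[ 0.59033167  0.06668777]
 [ 0.58963142  0.05728729]
 [ 0.59402572 -0.06155887]
 [ 0.59479936 -0.07116666]]
lead-in ends [[ 0.57452714  0.07680648]
 [ 0.57009656  0.06826803]
 [ 0.57031535 -0.06904205]
 [ 0.57419323 -0.07679855]]
stop near top edge [[ 0.73756722  0.07124644]
 [ 0.74361548 -0.07398216]] far [[ 0.75409043  0.07162057]
 [ 0.75369899 -0.07412287]]
carton [[ 0.43815741  0.04434904]
 [ 0.54904586  0.04030591]
 [ 0.54512613 -0.05041596]
 [ 0.43452337 -0.04510008]] [ 0.49171319 -0.00271527]
carton eye [[ 0.43882496  0.04279641]
 [ 0.54714075  0.03900284]
 [ 0.54517965 -0.04908627]
 [ 0.43546817 -0.04551983]] [ 0.49165338 -0.00320171]
angle -2.0881474616508546
angle -2.7516786822710184
angle -2.005861873502538
angle -1.8618850890123901
lane yaw -0.20832601 y0 -0.23674345
```

```bash
python3 -m crank '[[0,0,0,0.0887],[0,0,0,0.0887],[0,0,0,0.0887],[0,0,0,0.0887],[0.087,-0.19,0,0],[0.087,-0.19,0,0],[0.087,-0.19,0,0],[0.087,-0.19,0,0],[0.087,-0.19,0,0],[0.087,-0.19,0,0]]' 0
cat > st.py <<'E'
from bench import robot
import numpy as np
o=robot.get_obs();a=-.20833;p=o['tool_pos'];x=np.array([np.cos(a),np.sin(a)]);y=np.array([-x[1],x[0]])
print('t',o['time'],'s',p[:2]@x,'t',p[:2]@y+.23674,'z',p[2],'rpy',o['ee_rot'],'dyaw',o['ee_rot'][2]-a,'w',o['width'],'F',np.round(o['wrist_force'],2),'mouth s .593 carton rear .436')
E
python3 st.py
```

```text
time: 1.35
tool_pos: [0.3378, -0.3141, 0.213]
ee_rot: [-3.141, 0.001, -0.209]
wrist_force: [1.0, 0.4, 0.7]
width: 0.0473
t 1.35 s 0.3954112218236108 t -0.0006647305027548955 z 0.21298788848655417 rpy [-3.14111182e+00  5.67441576e-04 -2.08685352e-01] dyaw -0.00035535221115715054 w 0.047314865917384916 F [0.97 0.37 0.7 ] mouth s .593 carton rear .436
```

```bash
python3 -m crank '[[0,0,0.12,0],[0,0,0.12,0],[0,0,0.12,0],[0,0,0.12,0],[0,0,0.12,0],[0,0,0.12,0],[0,0,0.12,0],[0,0,0.09,0],[0,0,0,0],[0,0,0,0]]'
python3 st.py; python3 - <<'E'
from bench import robot
import cv2
p,d=robot.snapshot("side");cv2.imwrite("pics/side1.png",p[:,:,::-1])
p,d=robot.snapshot("top");cv2.imwrite("pics/top1.png",cv2.resize(p[85:305,200:440],None,fx=3.3,fy=2.7)[:,:,::-1])
E
```

```text
time: 2.6
tool_pos: [0.3375, -0.3157, 0.028]
ee_rot: [3.141, -0.001, -0.209]
wrist_force: [0.2, -1.1, 0.6]
width: 0.0472
t 2.6 s 0.3955502000469106 t -0.0023454309818568553 z 0.02802028822265441 rpy [ 3.14112036e+00 -5.62962725e-04 -2.08530332e-01] dyaw -0.00020033168388691736 w 0.04717550052700434 F [ 0.2  -1.08  0.61] mouth s .593 carton rear .436
```

View pics/side1.png

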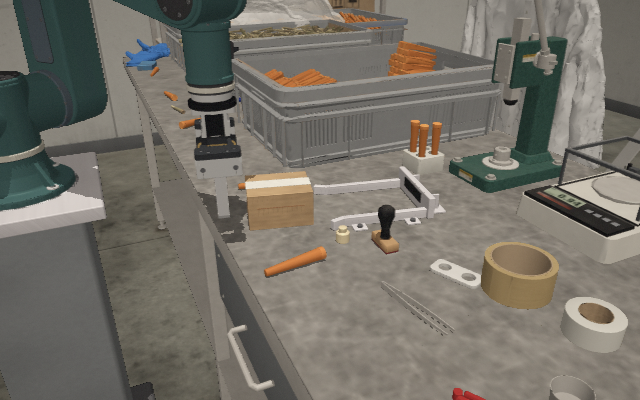

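View pics/top1.png

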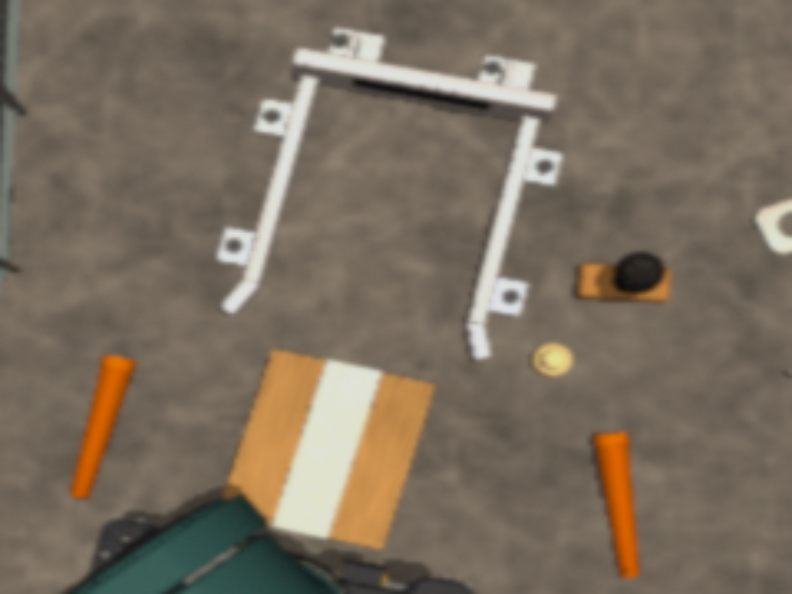

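The hand is down just behind the carton (carton rear edge at about (305,530) in the enlarged view), and the bystanders are untouched. Next comes a short first push, then another look.

```bash
python3 -m crank '[[0.04,-0.01,0,0],[0.04,0,0,0],[0.04,0,0,0],[0.04,0,0,0],[0.04,0,0,0],[0.04,0,0,0],[0.04,0,0,0],[0.04,0,0,0],[0.04,0,0,0],[0.04,0,0,0]]'
python3 st.py; cat > look.py <<'E'
from bench import robot
import sys
from h import *
n=sys.argv[1]
p,d=robot.snapshot("top");C=robot.camera_params("top");cv2.imwrite(f"pics/{n}.png",cv2.resize(p[85:305,200:440],None,fx=3.3,fy=2.7)[:,:,::-1])
a=-.20833;x=np.array([np.cos(a),np.sin(a)]);y=np.array([-x[1],x[0]])
hsv=cv2.cvtColor(p,cv2.COLOR_RGB2HSV)
T=C['world_from_camera'];v,u=np.mgrid[0:400,0:640]
P=np.stack([(u-C['cx'])/C['fx']*d,(v-C['cy'])/C['fy']*d,d],-1)@T[:3,:3].T+T[:3,3]
S=P[...,:2]@x;t=P[...,:2]@y+.23674
m=(abs(P[...,2]-.064)<.006)&(abs(t)<.075)&(S>.4)&(S<.76)&(d>0)
# carton: brown or tape, not green/dark
m&=(p[...,0]>130)
q=np.c_[S[m],t[m]];print('n',m.sum(),'s range',q[:,0].min(),q[:,0].max())
def edge(val,other,lo,hi,mode):  # per bin of 'other', extreme of val
    E=[]
    for o in np.arange(lo,hi,.004):
        k=(other>=o)&(other<o+.004)
        if k.sum()>4:E.append((o+.002,val[k].max() if mode>0 else val[k].min()))
    E=np.array(E);k=np.polyfit(E[:,0],E[:,1],1);return k,len(E)
f=q[:,0].max()
kf,_=edge(q[:,0],q[:,1],-.035,.035,1);print('front: s at t=0',kf[1]+.0005,'angle deg',np.degrees(-np.arctan(kf[0])))
for nm,md in(('left',1),('right',-1)):
    k,nn=edge(q[:,1],q[:,0],f-.06,f-.012,md);print(nm,'t mid',np.polyval(k,f-.035)+md*.0005,'angle',np.degrees(np.arctan(k[0])),nn)
E
python3 look.py top2
```

```text
time: 3.95
tool_pos: [0.4145, -0.3298, 0.0275]
ee_rot: [-3.141, 0.005, -0.209]
wrist_force: [-6.6, 1.3, 4.4]
width: 0.0467
t 3.95 s 0.4737914966460755 t -0.0002392191552990086 z 0.02749396121073694 rpy [-3.1414663   0.00472923 -0.20853225] dyaw -0.00020225082759864343 w 0.04670165362292029 F [-6.55  1.27  4.39] mouth s .593 carton rear .436
n 1573 s range 0.510968281509089 0.5938485453759605
front: s at t=0 0.5934005476898905 angle deg 0.23957102007531733
left t mid 0.02662544071550771 angle 44.7984066846547 13
right t mid -0.04559268364083192 angle -0.15187418305076167 13
```

View pics/top2.png

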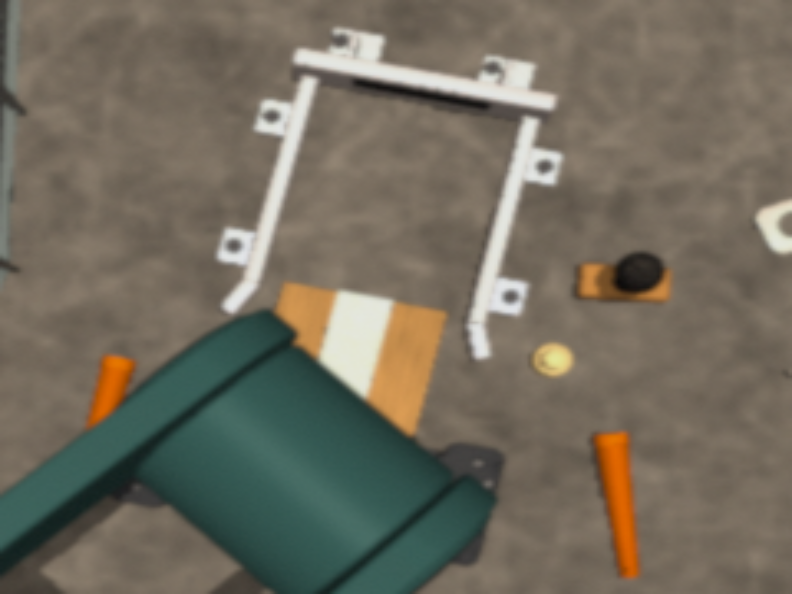

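Carton is square (0.2°) and centred (right side at t=-45.6 mm, so about 1 mm off), front face at the mouth (enlarged view (285,283)–(445,313)). Continuing.

```bash
python3 -m crank '[[0.03,0,0,0],[0.04,0,0,0],[0.04,0,0,0],[0.04,0,0,0],[0.04,0,0,0],[0.04,0,0,0],[0.04,0,0,0],[0.04,0,0,0],[0.04,0,0,0],[0.03,0,0,0]]'
python3 st.py;python3 look.py top3
```

```text
time: 5.25
tool_pos: [0.489, -0.3456, 0.0275]
ee_rot: [-3.141, 0.004, -0.209]
wrist_force: [-6.5, 1.3, 5.2]
width: 0.047
t 5.25 s 0.549881194068921 t -0.00022249029398313525 z 0.02745087164870573 rpy [-3.14136281  0.0042198  -0.20860679] dyaw -0.0002767885533347114 w 0.04698281228413933 F [-6.53  1.29  5.24] mouth s .593 carton rear .436
n 453 s range 0.6308776724054456 0.670106067089379
front: s at t=0 0.6694985314351245 angle deg -0.5934239956718794
left t mid -0.033433123740215176 angle 61.39659169457456 8
right t mid -0.04542773267783471 angle -0.0598474632675784 8
```

View pics/top3.png

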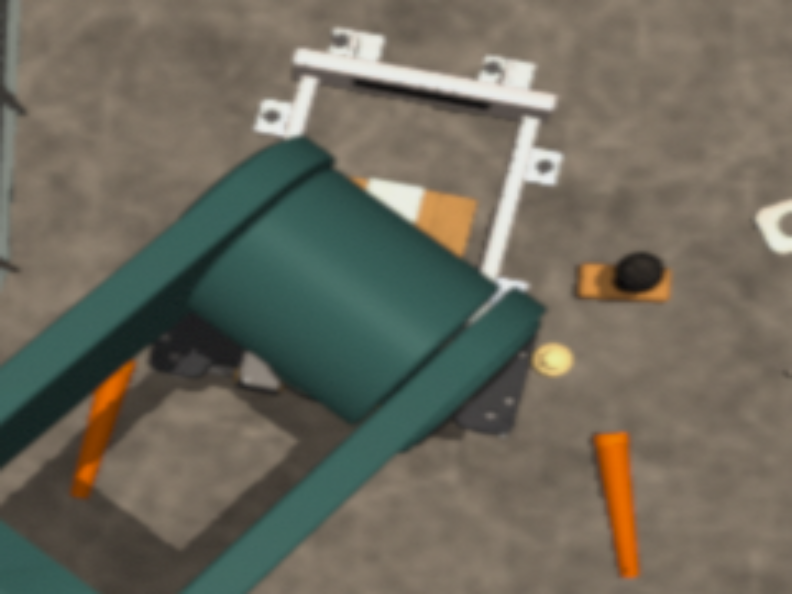

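The carton is in the lane, with its right side at t=-45.4 mm and still square. 72 mm to go.

```bash
python3 -m crank '[[0.03,0,0,0],[0.04,0,0,0],[0.04,0,0,0],[0.04,0,0,0],[0.04,0,0,0],[0.04,0,0,0],[0.04,0,0,0],[0.03,0,0,0],[0.02,0,0,0],[0.01,0,0,0]]'
python3 st.py;python3 look.py top4
```

```text
time: 6.55
tool_pos: [0.5536, -0.3592, 0.0275]
ee_rot: [-3.141, 0.004, -0.209]
wrist_force: [-5.6, 0.8, 5.1]
width: 0.0472
t 6.55 s 0.6159602437940774 t -0.00019747595437547005 z 0.027451019460295857 rpy [-3.14132424  0.00361365 -0.20859851] dyaw -0.00026850826625826607 w 0.04716213372724119 F [-5.57  0.8   5.09] mouth s .593 carton rear .436Traceback (most recent call last):
  File "look.py", line 14, in <module>
    q=np.c_[S[m],t[m]];print('n',m.sum(),'s range',q[:,0].min(),q[:,0].max())
                                                   ~~~~~~~~~~^^
    return umr_minimum(a, axis, None, out, keepdims, initial, where)
ValueError: zero-size array to reduction operation minimum which has no identity
```

View pics/top4.png

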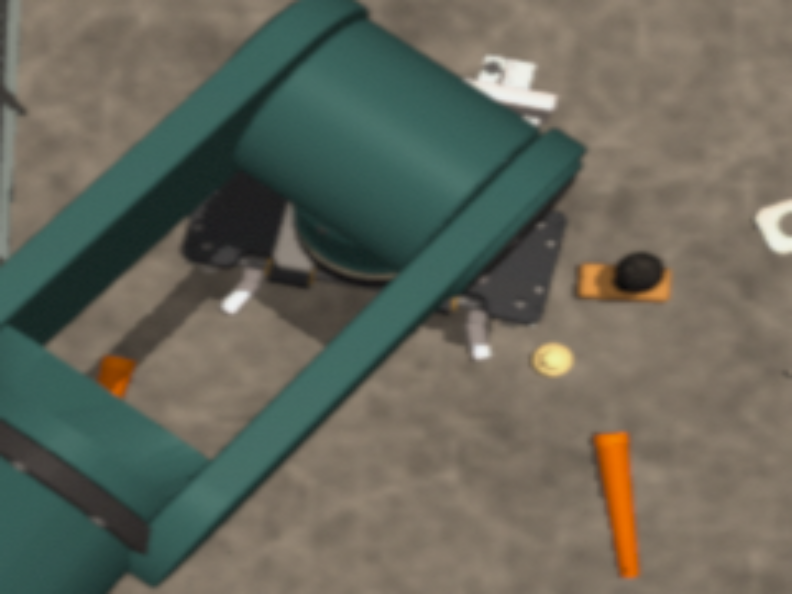

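The arm now hides the carton, so I'll make a slow force-guided approach to the bumper.

```bash
python3 -m crank '[[0.005,0,0,0],[0.005,0,0,0],[0.005,0,0,0],[0.005,0,0,0],[0.005,0,0,0],[0,0,0,0],[0,0,0,0],[0,0,0,0],[0,0,0,0],[0,0,0,0]]'
python3 st.py; python3 - <<'E'
from bench import robot
import cv2
p,d=robot.snapshot("side");cv2.imwrite("pics/side5.png",cv2.resize(p[130:270,180:460],None,fx=2.8,fy=2.8,interpolation=cv2.INTER_CUBIC)[:,:,::-1])
E
```

```text
time: 7.85
tool_pos: [0.5585, -0.3603, 0.0274]
ee_rot: [-3.141, 0.003, -0.209]
wrist_force: [-5.8, 1.5, 4.3]
width: 0.0473
t 7.85 s 0.6209325991457187 t -0.000236408433236579 z 0.02744776447287743 rpy [-3.14134755  0.00318408 -0.20877256] dyaw -0.0004425556475927961 w 0.047287048874206136 F [-5.8   1.53  4.32] mouth s .593 carton rear .436
```

View pics/side5.png

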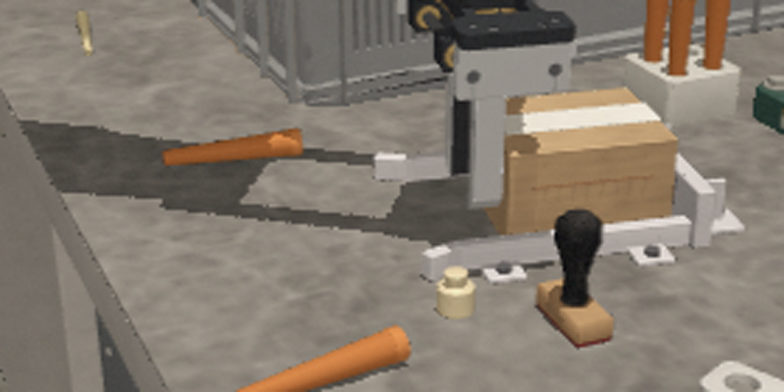

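The carton's front edge, at about (675,140)–(670,210), is nearly at the stop. No force rise yet, so I'll go on in 1 mm steps.

```bash
python3 -m crank '[[0.005,0,0,0],[0.005,0,0,0],[0,0,0,0],[0,0,0,0],[0,0,0,0],[0,0,0,0],[0,0,0,0],[0,0,0,0],[0,0,0,0],[0,0,0,0]]'
python3 st.py
```

```text
time: 9.15
tool_pos: [0.5604, -0.3607, 0.0275]
ee_rot: [-3.141, 0.003, -0.209]
wrist_force: [-5.8, 1.0, 3.3]
width: 0.0468
t 9.15 s 0.6228916830233101 t -0.0002220280806399244 z 0.027459523861493855 rpy [-3.14134104  0.00329336 -0.20877342] dyaw -0.0004434210480039058 w 0.04680234253793044 F [-5.79  1.04  3.3 ] mouth s .593 carton rear .436
```

```bash
python3 -m crank '[[0.005,0,0,0],[0.005,0,0,0],[0,0,0,0],[0,0,0,0],[0,0,0,0],[0,0,0,0],[0,0,0,0],[0,0,0,0],[0,0,0,0],[0,0,0,0]]'
python3 st.py
```

```text
time: 10.4
tool_pos: [0.5603, -0.3607, 0.0274]
ee_rot: [-3.141, 0.008, -0.209]
wrist_force: [-11.7, 1.8, 6.5]
width: 0.0473
t 10.4 s 0.62274945504114 t -0.00024204035044364525 z 0.027443352880062277 rpy [-3.14088541  0.00812775 -0.20893793] dyaw -0.0006079311002623877 w 0.04728254033386087 F [-11.67   1.8    6.5 ] mouth s .593 carton rear .436
```

Force doubled with no further motion, so the carton is against the bumper at s≈0.742 as predicted. Backing off straight, then up.

```bash
python3 -m crank '[[-0.01,0,0,0],[-0.02,0,0,0],[-0.05,0,0,0],[-0.06,0,0,0],[-0.08,0,0,0],[-0.08,0,-0.05,0],[-0.08,0,-0.1,0],[-0.08,0,-0.15,0],[-0.08,0,-0.15,0],[-0.08,0,-0.15,0]]'
python3 -m crank '[[-0.15,0,-0.1,0],[-0.15,0,-0.1,0],[-0.15,0,0,0],[-0.15,0,0,0],[-0.15,0,0,0],[-0.1,0,0,0],[0,0,0,0],[0,0,0,0],[0,0,0,0],[0,0,0,0]]'
python3 st.py;python3 look.py top6; python3 - <<'E'
from bench import robot
import cv2
p,d=robot.snapshot("side");cv2.imwrite("pics/side6.png",cv2.resize(p[130:270,180:460],None,fx=2.8,fy=2.8,interpolation=cv2.INTER_CUBIC)[:,:,::-1])
E
```

```text
time: 11.65
tool_pos: [0.4413, -0.3353, 0.1483]
ee_rot: [3.141, -0.0, -0.209]
wrist_force: [0.5, -0.3, -0.2]
width: 0.0471
time: 12.9
tool_pos: [0.2766, -0.3005, 0.1873]
ee_rot: [-3.141, 0.0, -0.208]
wrist_force: [-0.1, 0.9, -0.1]
width: 0.047
t 12.9 s 0.3327242749402529 t -3.695061967212698e-05 z 0.1872945234475965 rpy [-3.14131345e+00  2.18829530e-04 -2.07759802e-01] dyaw 0.000570198398371552 w 0.04704290721409105 F [-0.05  0.86 -0.05] mouth s .593 carton rear .436
n 3046 s range 0.6314723301001799 0.7432299698512392
front: s at t=0 0.7421724801421086 angle deg 0.0436670209948525
left t mid 0.04405378771991024 angle -0.8841867657831796 13
right t mid -0.04553536953918178 angle -0.07097701069314119 13
```

View pics/top6.png

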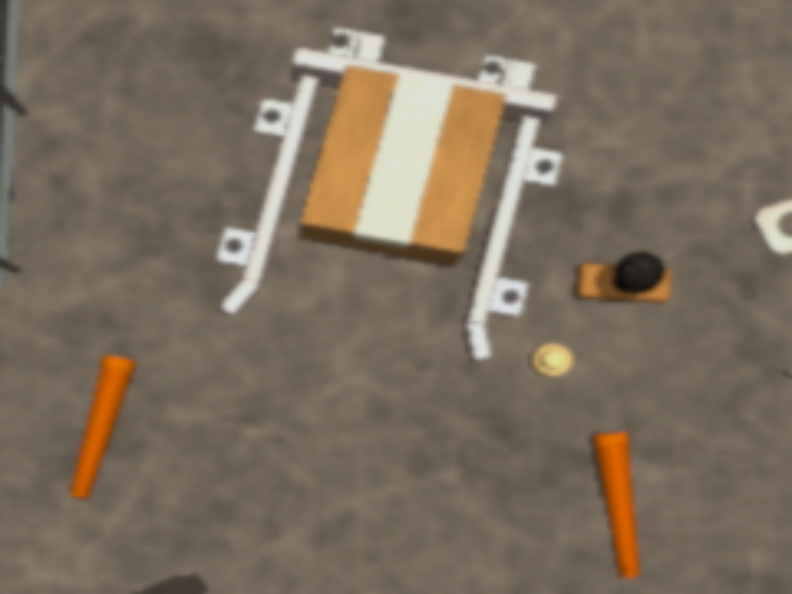

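View pics/side6.png

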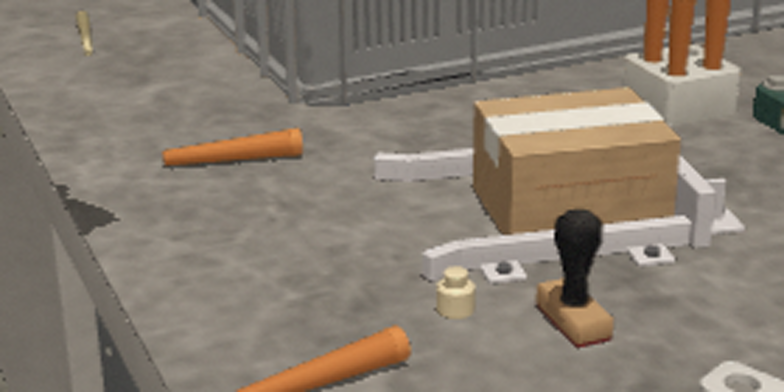

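The carton stands flat against the stop, spanning (305,225)–(505,95) in the enlarged top view. It is centred, with clear gaps to both rails, and the bystanders are where they were. Handing in.

```bash
python3 -c "
from bench import robot
print(robot.close_job())"
```

```text
the job is handed in; nothing more can be done
None
```

I pushed the carton down the lane with both fingertips, set 47 mm apart and lined up with the lane, until it met the bumper. I then backed the hand straight out, raised it clear and handed the job in shortly after the 12.9 s reading.

- **Home position:** the last push raised the wrist force from about 6 to 12 N with no further motion. In the final top view the front face is at 0.742 m along the lane direction. The bumper should be at about 0.742 m, an estimate good to about 2 mm, since the mouth corners I measured it from differed by about 4 mm.
- **Squareness and centring:** the front edge and right side are within 0.1° of the lane. The left side read -0.9°, which is still inside the limit and probably pixel noise. The carton is about 1 mm right of the centre line.
- **Clearances:** the final pictures show clear gaps to both rails and the bystanders where they were; I judged both by eye. The arm hid the carton from the top camera for the last stretch of the push, so I followed that part by force and one side picture.

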